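# Slide the medicines home and lock the medicine safe

### The job

Push the medicine carrier along its rail by the blue post until it clicks home under the clear hood. Then take the red-headed key from its wooden stand, work it straight down past the sticky pins of the lock until its head sits on the brass plug, and only then turn it a quarter turn clockwise seen from above. The lock springs back if let go, so finish with the gripper still holding the key turned; do not knock over or shift the bottle, jar, pepper mill and mug that stand around.

Things in the scene. Friction and masses are not known exactly. Their poses are not given: they have to be found in the camera images.
- med_safe: the medicine safe, fixed on the worktop: grey base 130 x 355 x 10 mm with two aluminium rails along its y; over its +y end a clear hood with dark steel frame, 114 mm high, and at that end the round steel lock (top 125 mm above the worktop, its highest part). Origin: underside of the base, which reaches from y = -170 to +185 mm. z is up; the carrier slides towards +y.
- carrier (a joint): how far the white medicine carrier has slid along the safe's +y, in m: 0 at the open loading end, home in the spring detent at 0.100, end stop at 0.104. Starts between 0 and 0.045. Sliding takes about 2 N, passing into the detent about 4 N more, from about 0.088; within some 4 mm of home the detent pulls the carrier in when let go.
- post_top (a point): centre of the top of the blue upright push post on the carrier: round, 18 mm in diameter, top 125 mm above the worktop. Axes as the safe's; moves with the carrier. At home it stands 33 mm (along y) from the edge of the hood frame. The two jars captive in the carrier reach 103 mm above the worktop; the nearer one begins 23 mm from the post's axis, on the hood side.
- keyway (a point): centre of the keyway mouth on the brass plug's face, 125 mm above the worktop; z up, turns with the plug. Slot 15.6 mm along its y, 6.6 mm along its x, 34 mm deep, edges bevelled 2 mm. Two spring pins (10 mm down at +x, 20 mm down at -x) catch the blade: up to 14 N to pass, most with the tip 18 mm down, not yet home; yaw wiggles of 2 degrees help. Home is a hard stop, head on the plug.
- lock (a joint): angle of the plug in rad: 0 at rest (slot along the safe's y), grows clockwise seen from above, stop at 1.70. A quarter turn is 1.57. A spring turns it back with about 0.015 N m at rest and 0.09 N m at a quarter turn. The key has up to 0.12 rad of play in the slot, so the plug lags the key by as much.
- key: the loose key, 40 g, upright at the start in the slot of its stand. Origin: at the tip of the blade, z up through the head. Blade 14 mm along y, 5 mm along x, 30.5 mm long with rounded tip; the head (red, with a black inlay) is a block 10 mm along x, 34 mm along y, from 30.5 to 62.5 mm above the origin: grip it across x. The key fits the lock either way round.
- key_shoulder (a point): on the key: the centre of the underside of its head, 30.5 mm above the tip; axes as the key's. It meets the keyway point when the key is fully home.
- key_stand: wooden block 50 x 60 x 34 mm fixed on the worktop that holds the key upright, 24 mm of its blade in a slot like the keyway; origin at the centre of its underside. The underside of the key's head is 6.5 mm above the block.
- bottle_purple: bystander: loose bottle with purple cap, 52 mm wide, 105 mm high, origin under its centre
- jar_white_b: bystander: loose white jar, 54 mm wide, 95 mm high, origin under its centre
- pepper_mill: bystander: loose dark wooden pepper mill, 55 mm wide, 171 mm high, origin under its centre
- mug_b: bystander: loose white mug with leaf pattern, 92 x 127 x 95 mm, origin under its middle

How it is judged (in metres and radians):
On the way, in this order (a step that is already met when the one before it is completed fails the run):
1. the carrier is home in its detent (value of joint carrier between 0.095 and 0.1055 m), for 0.2 s.
2. the key is fully home in the lock, the plug not yet turned (z of key_shoulder in the frame of keyway between -0.004 and 0.004 m and horizontal distance between key_shoulder and keyway below 0.004 m and angle between the z axis of key and the z axis of keyway, either way round below 0.15 rad and angle between the y axis of key and the y axis of keyway, either way round below 0.25 rad and value of joint lock below 0.35 rad), for 0.2 s.
3. the key is turned a quarter clockwise and held (z of key_shoulder in the frame of keyway between -0.004 and 0.004 m and horizontal distance between key_shoulder and keyway below 0.004 m and angle between the z axis of key and the z axis of keyway, either way round below 0.15 rad and angle between the y axis of key and the y axis of keyway, either way round below 0.25 rad and value of joint lock above 1.25 rad and contact force between the fingers and key above 1 N), for 0.5 s.
At the end, for the whole second after the job is handed in: Carrier joint within 95 to 105.5 mm; key head seated on the plug within 4 mm in height and sideways, upright within 0.15 rad; plug turned beyond 1.25 rad (72 degrees) and still, the fingers still pressing on the key with over 1 N (all of step 1 and all of step 3 and velocity of joint lock between -0.3 and 0.3 rad/s); the arm keeps its last pose, push and grip.
It fails at once if the purple-capped bottle is knocked or shifted by more than 3 cm (distance of bottle_purple from where it was at the start of the episode above 0.03 m or angle between bottle_purple's own z axis and vertical above 0.5 rad).
It fails at once if the white jar is knocked or shifted by more than 3 cm (distance of jar_white_b from where it was at the start of the episode above 0.03 m or angle between jar_white_b's own z axis and vertical above 0.5 rad).
It fails at once if the pepper mill is knocked or shifted by more than 3 cm (distance of pepper_mill from where it was at the start of the episode above 0.03 m or angle between pepper_mill's own z axis and vertical above 0.5 rad).
It fails at once if the mug is knocked or shifted by more than 3 cm (distance of mug_b from where it was at the start of the episode above 0.03 m or angle between mug_b's own z axis and vertical above 0.5 rad).
It also fails if it takes over 70 s, if anything falls off the work surface, if the arm or the gripper's body presses on something with over 40 N, if the wrist force passes 120 N, or if a joint passes its speed limit or range.

### The arm

A 7-joint arm with a two-finger parallel gripper is mounted at the origin on a cart in front of the work surface, level with it; the furniture and walls round the work are solid. World frame = base frame: x ahead of the robot, y to its left, z up, the work surface at z = 0. Lengths are in mm, angles in rad, forces in N, time in s.
With the tool pointing down it reaches from about 400 to 850 mm from the base axis. Payload 4.4 kg.
Tool frame: the origin (TCP) lies midway between the tips of the shut fingers; the grasp point (between the pads) lies 19 mm behind it; z points along the fingers, y is the line along which they close (so a half turn about z gives the same grasp; the last joint's range is limited). The gripper opens to 94 mm and grips with 3 to 60 N. Pads are 16 mm wide; open, the fingers measure 119 mm over their backs; the gripper's body (75 mm by 177 mm) begins 78 mm behind the grasp point.
Start: joints at [1.09, 0.628, 0.038, 1.517, -0.027, 0.996, -0.02], TCP at [261.984, -594.88, 205.478] pointing down, gripper open.
Joint ranges: [-3.06, 3.06], [-0.37, 2.12], [-1.25, 1.32], [0.18, 2.47], [-1.1, 4.24], [0.23, 1.98], [-2.94, 2.94]. Speed limits (rad/s): [2.57, 2.57, 3.14, 3.14, 3.14, 3.14, 3.14].

### API

Orientations are given as a unit quaternion [x, y, z, w].
In Python, from plant import manip gives the robot as it stands.
- The arm moves only by the shell command python3 -m creep 'ROWS' [OPENING] [FORCE]. ROWS is JSON, a list of rows, each a list of 2 entries, a list of its own where there are three numbers: the shift along the tool's x, y, z as a fraction of full scale, then the turn, a rotation vector about the tool's x, y, z as a fraction of full scale. In form: [[[tx, ty, tz], [ax, ay, az]], ...]. A call has 1 to 8 rows; each row shifts and turns the commanded pose from where the row before left it, along the tool's axes as they then stand; what a row does not reach is not made up. Full scale, the value 1, is 0.02 m for a shift and 0.12 rad for a turn. A row lasts 1/10 s, in which the tool goes at most 50 mm and 8.59 degrees, less where a joint would pass 70% of its speed; a pose out of reach is approached as far as the arm can. A call with a number of a shift or a turn outside -1 to 1 is refused whole. A call with a gripper value outside its range is refused whole. OPENING is the opening, from 0 (shut) to 1 (fully open), set as the call begins (- or left out, the last holds). The fingers move at their own pace and stop on an object; FORCE is the grip in N (left out, the last holds). Time passes only in rows, so rows that do not move let the fingers close. It gives the time, the measured TCP pose, the force, the opening and the grip force at its end, in the units of the state.
- manip.read_state(): the state, without advancing time (a new reading comes with each control period).
- manip.camera(name): name is "scene" or "side" or "wrist"; returns (picture, depth): 384x512x3 uint8, blue, green, red; 384x512 float32, mm along the optical axis (not along the pixel's ray), 0 where there is no reading.
- manip.calibration(name): a dict with "fx", "fy", "cx", "cy" (pixels), "D" ([k1, k2, p1, p2, k3] as OpenCV has them; the pictures are not rectified), "R" (3x3) and "t" (3): a world point X has camera coordinates R X + t. Camera axes: x right, y down, z forward; pixel columns grow to the right and rows downward; lengths in mm; the calibration is good to about 2 mm. A picture is of the moment at which its call begins: read the wrist's pose just before it. calibration takes no time and is no camera call; for the wrist camera it gives the pose at the moment of the call.
- manip.finish_job(): hands the job in; it is judged then, once.
The state is a dict: "clock": time; "joints": joint angles; "joint_velocities": joint speeds; "joint_efforts": joint torques, N m; "eef_pos": TCP position; "tcp_rot": TCP orientation; "ft_force": force on the tool from outside, world axes, zero at the start; "torque": the same for the moment, N m; "grip_width": finger opening in mm; "grasp_force": force on a finger pad.
Only numpy, scipy, OpenCV 4.12 (cv2) and the standard library are available. Lean on these libraries where they do the work, as an engineer would, in place of code of your own. Each camera call takes 0.05 s, during which the arm holds its last target. There are 200 camera calls.

## Working session

There is one attempt and no reset: what is moved stays moved. The work goes in short steps, Python scripts to look and compute and a shell command to move; the robot and the scene stay as the last step left them, time stands still between calls to the robot, and variables do not carry over. Pictures are saved under pics/ and viewed, at most 12 in all, crops included, and the job is handed in when it is done.

```bash
ls; mkdir -p pics; cat > h.py <<'E'
import numpy as np, cv2
from plant import manip
def grab(n):
    c=manip.calibration(n); im,d=manip.camera(n); return im,d,c
def rays(c,uv):
    K=np.array([[c['fx'],0,c['cx']],[0,c['fy'],c['cy']],[0,0,1]])
    p=cv2.undistortPoints(np.float64(uv).reshape(-1,1,2),K,np.float64(c['D'])).reshape(-1,2)
    return np.c_[p,np.ones(len(p))]
def onplane(c,uv,z):
    R=np.array(c['R']);t=np.array(c['t']).ravel(); o=-R.T@t; r=rays(c,uv)@R
    return o+r*((z-o[2])/r[:,2])[:,None]
def bydepth(c,uv,d):
    R=np.array(c['R']);t=np.array(c['t']).ravel()
    return (rays(c,uv)*np.asarray(d).reshape(-1,1)-t)@R
E
python3 - <<'E'
from h import *
ims=[]
for n in ("scene","side","wrist"):
    im,d,c=grab(n); np.savez(f"/tmp/{n}.npz",im=im,d=d,R=c['R'],t=c['t'],fx=c['fx'],fy=c['fy'],cx=c['cx'],cy=c['cy'],D=c['D']); 
    ims.append(im); cv2.imwrite(f"pics/{n}0.png",im); print(n,-np.array(c['R']).T@np.array(c['t']).ravel())
s=manip.read_state(); print(s)
E
```

```text
pics
scene [-325.97588536  605.19854567 1065.30202285]
side [ 47.78908005 706.41388712 859.36088483]
wrist [ 339.2618878  -560.08130284  383.69692174]
{'clock': 0.15, 'joints': array([ 1.09021385,  0.62916265,  0.03845426,  1.5181132 , -0.02699293,
        0.99631753, -0.0200098 ]), 'joint_velocities': array([ 3.45541881e-04, -3.07978653e-04, -2.99965847e-05, -3.60695876e-03,
        2.71928347e-04, -8.14885737e-04,  7.84848159e-05]), 'joint_efforts': array([ 1.32029862e-03, -5.50092852e+01,  1.14472926e+00, -1.86816931e+01,
       -5.22101833e-02,  2.10278953e-02,  8.57991745e-05]), 'eef_pos': array([ 261.76380333, -594.40604432,  204.75473126]), 'tcp_rot': array([ 9.78572183e-01,  2.05902728e-01, -1.61343160e-04, -7.23566358e-04]), 'ft_force': array([0.00351961, 0.48388662, 0.69925133]), 'torque': array([ 0.03382339, -0.04989767, -0.0173694 ]), 'grasp_force': 0.0, 'grip_width': 94.31497440295253}
```

View pics/scene0.png

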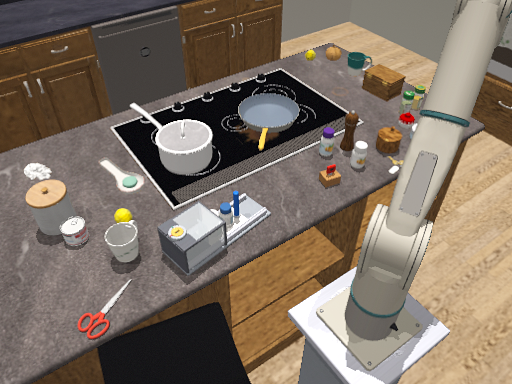

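View pics/side0.png

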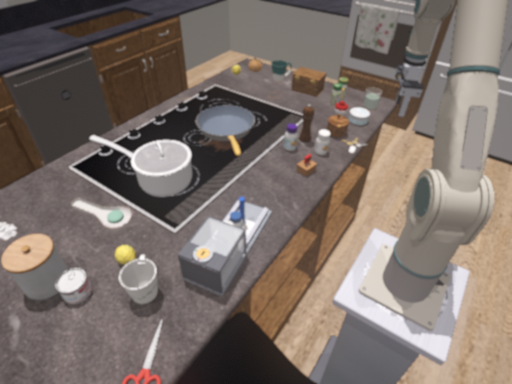

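The scene view shows the safe with its lock at about (177,232), the blue post's top at (236,193), the key and stand at (330,172), the bottle, mill and jar at (328,140), (350,130) and (360,155), and the mug at (123,242). The side view agrees.

```bash
python3 - <<'E'
from h import *
for n,box in (("scene",{'post':(225,185,250,220),'key':(315,160,345,185),'lock':(160,220,195,245)}),("side",{'post':(232,192,250,225),'key':(295,150,320,175),'lock':(190,242,216,266)})):
    z=dict(np.load(f"/tmp/{n}.npz")); im=z['im'];d=z['d'];hsv=cv2.cvtColor(im,cv2.COLOR_BGR2HSV).astype(int);H,S,V=[hsv[...,i] for i in range(3)]
    m={'post':(abs(H-112)<14)&(S>120)&(V>50),'key':((H<6)|(H>174))&(S>150)&(V>80),'lock':(abs(H-24)<10)&(S>110)&(V>100)}
    for k,(a,b,c_,e) in box.items():
        ys,xs=np.nonzero(m[k][b:e,a:c_]); xs=xs+a; ys=ys+b
        uv=np.array([[xs.mean(),ys.mean()]])
        P=bydepth(z,np.c_[xs,ys],d[ys,xs])
        print(n,k,len(xs),uv.round(1),'top row',ys.min(),xs[ys==ys.min()].mean(),'depthmed',np.median(P,0).round(),'zmax',P[:,2].max().round())
        if k=='post':
            print(' top', onplane(z,[[xs[ys<=ys.min()+2].mean(),ys.min()+2]],125).round())
        else: print(' plane',onplane(z,uv,{'key':60,'lock':125}[k]).round())
# bystanders + safe base by depth
z=dict(np.load("/tmp/scene.npz"));
for nm,uv in dict(bottlecap=(328,131),jar=(361,147),mill=(351,115),mug=(123,232),stand=(330,182),baseend=(262,205)).items():
    print(nm,bydepth(z,[uv],[z['d'][uv[1],uv[0]]]).round())
for n,b in (("scene",(130,120,370,280)),("side",(150,100,350,300))):
    z=np.load(f"/tmp/{n}.npz"); cv2.imwrite(f"pics/{n}1.png",cv2.resize(z['im'][b[1]:b[3],b[0]:b[2]],None,fx=3,fy=3,interpolation=cv2.INTER_CUBIC))
E
```

```text
scene post 185 [[233.1 204.3]] top row 191 235.5 depthmed [504.  94.  90.] zmax 127.0
 top [[506.  92. 125.]]
scene key 56 [[330.6 168.3]] top row 164 334.0 depthmed [ 476. -289.   62.] zmax 73.0
 plane [[ 476. -290.   60.]]
scene lock 77 [[176.7 231.6]] top row 228 176.85714285714286 depthmed [470. 315. 123.] zmax 128.0
 plane [[469. 315. 125.]]
side post 30 [[241.3 202.7]] top row 197 241.5 depthmed [508.  95. 122.] zmax 127.0
 top [[510.  91. 125.]]
side key 19 [[307.1 157.6]] top row 155 309.5 depthmed [ 477. -281.   71.] zmax 859.0
 plane [[ 482. -295.   60.]]
side lock 6 [[203.  251.5]] top row 251 203.0 depthmed [476. 309. 123.] zmax 124.0
 plane [[474. 311. 125.]]
bottlecap [[ 605. -387.  105.]]
jar [[ 474. -431.   94.]]
mill [[ 585. -477.  154.]]
mug [[622. 429.  53.]]
stand [[ 459. -279.   12.]]
baseend [[517. -21.  -4.]]
```

View pics/scene1.png

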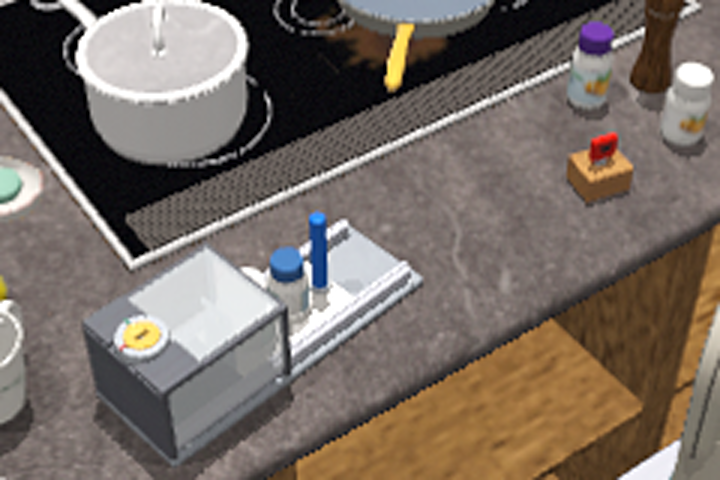

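The crop confirms the lock's brass face, the post and the key. Post is about (507,92), lock (470,315), so the safe's yaw is about 0.165 rad. The key is near (477,-290). First I pass over the key for a close look.

```bash
cat >> h.py <<'E'
from scipy.spatial.transform import Rotation as Ro
def plan(target,yaw,n):
    """n equal rows from the measured pose to target; yaw = azimuth of tool x, tool kept pointing down"""
    s=manip.read_state(); R=Ro.from_quat(s['tcp_rot']); M=R.as_matrix()
    G=np.array([[np.cos(yaw),np.sin(yaw),0],[np.sin(yaw),-np.cos(yaw),0],[0,0,-1]])
    w=(R.inv()*Ro.from_matrix(G)).as_rotvec()
    S=sum((R*Ro.from_rotvec(w*k/n)).as_matrix() for k in range(n))
    t=np.linalg.solve(S,np.array(target,float)-s['eef_pos'])
    print(n,'rows',(t/20).round(3),(w/n/.12).round(3),'tcp',s['eef_pos'].round(1),'yaw',round(float(np.arctan2(M[1,0],M[0,0])),4),'t',s['clock'])
E
python3 - <<'E'
from h import *
c=manip.calibration("wrist");print(np.array(c['R']).round(3),c['fx'],c['cx'],c['cy'])
plan((491,-372,215),1.736,24);plan((491,-372,215),1.736,16)
E
```

```text
[[ 0.404 -0.915 -0.002]
 [-0.876 -0.387  0.288]
 [-0.264 -0.115 -0.958]] 303.07641857162275 259.1325678197485 190.0553606365416
24 rows [ 0.689  0.196 -0.021] [-0.    -0.    -0.459] tcp [ 261.8 -594.4  204.8] yaw 0.4148 t 0.15
16 rows [ 1.037  0.28  -0.032] [-0.001 -0.001 -0.688] tcp [ 261.8 -594.4  204.8] yaw 0.4148 t 0.15
```

```bash
python3 - <<'E'
from h import *
plan((480,-310,215),1.736,24)
E
```

```text
24 rows [ 0.797  0.105 -0.021] [-0.    -0.    -0.459] tcp [ 261.8 -594.4  204.8] yaw 0.4148 t 0.15
```

```bash
R='[[0.8,0.1,-0.03],[0,0,-0.46]]'; python3 -m creep '[[[0.8,0.1,-0.03],[0,0,-0.46]],[[0.8,0.1,-0.03],[0,0,-0.46]],[[0.8,0.1,-0.03],[0,0,-0.46]],[[0.8,0.1,-0.03],[0,0,-0.46]],[[0.8,0.1,-0.03],[0,0,-0.46]],[[0.8,0.1,-0.03],[0,0,-0.46]],[[0.8,0.1,-0.03],[0,0,-0.46]],[[0.8,0.1,-0.03],[0,0,-0.46]]]' 0 10
python3 -m creep '[[[0.8,0.1,-0.03],[0,0,-0.46]],[[0.8,0.1,-0.03],[0,0,-0.46]],[[0.8,0.1,-0.03],[0,0,-0.46]],[[0.8,0.1,-0.03],[0,0,-0.46]],[[0.8,0.1,-0.03],[0,0,-0.46]],[[0.8,0.1,-0.03],[0,0,-0.46]],[[0.8,0.1,-0.03],[0,0,-0.46]],[[0.8,0.1,-0.03],[0,0,-0.46]]]'
python3 -m creep '[[[0.8,0.1,-0.03],[0,0,-0.46]],[[0.8,0.1,-0.03],[0,0,-0.46]],[[0.8,0.1,-0.03],[0,0,-0.46]],[[0.8,0.1,-0.03],[0,0,-0.46]],[[0.8,0.1,-0.03],[0,0,-0.46]],[[0.8,0.1,-0.03],[0,0,-0.46]],[[0.8,0.1,-0.03],[0,0,-0.46]],[[0.8,0.1,-0.03],[0,0,-0.46]]]'
python3 -m creep '[[[0,0,0],[0,0,0]]]'
python3 - <<'E'
from h import *
im,d,c=grab("wrist"); plan((480,-310,215),1.736,1); np.savez("/tmp/w1.npz",im=im,d=d,**{k:c[k] for k in c}); cv2.imwrite("pics/w1.png",im)
E
```

```text
clock: 0.95
eef_pos: [376.4, -534.4, 210.3]
tcp_rot: [0.909, 0.417, 0.0, -0.0]
ft_force: [0.8, -0.6, -0.2]
grip_width: 33.8
grasp_force: 0.0
clock: 1.75
eef_pos: [452.8, -432.0, 215.1]
tcp_rot: [0.795, 0.606, 0.0, 0.0]
ft_force: [-0.1, 0.1, 0.1]
grip_width: 0.6
grasp_force: 0.0
clock: 2.55
eef_pos: [478.2, -306.5, 220.0]
tcp_rot: [0.643, 0.766, -0.0, 0.0]
ft_force: [0.1, 0.5, 0.2]
grip_width: 0.5
grasp_force: 0.0
clock: 2.65
eef_pos: [478.6, -304.8, 220.2]
tcp_rot: [0.643, 0.766, 0.001, -0.0]
ft_force: [-0.2, 0.7, -0.3]
grip_width: 0.6
grasp_force: 0.0
1 rows [-0.173  0.053  0.258] [0.002 0.    0.048] tcp [ 478.4 -306.8  220.2] yaw 1.7418 t 2.7
```

View pics/w1.png

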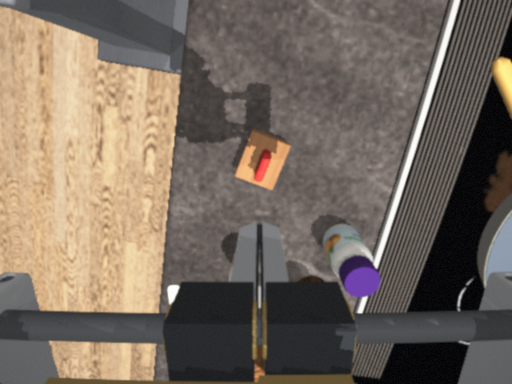

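The wrist view shows the red head of the key at about (263,165) in its stand, clear of the bottle at (355,265). Measure it and carry on to the post.

```bash
cat >> h.py <<'E'
def redkey(z,zp):
    hsv=cv2.cvtColor(z['im'],cv2.COLOR_BGR2HSV).astype(int);H,S,V=[hsv[...,i] for i in range(3)]
    m=(((H<8)|(H>172))&(S>140)&(V>60)).astype(np.uint8)
    n,l,st,ce=cv2.connectedComponentsWithStats(m)
    i=1+np.argmax(st[1:,4]); ys,xs=np.nonzero(l==i)
    P=bydepth(z,np.c_[xs,ys],z['d'][ys,xs]); ok=P[:,2]>zp-5; print('red',st[i],'top px',ok.sum(),'zmed',np.median(P[ok,2]))
    Q=onplane(z,np.c_[xs,ys][ok],zp)[:,:2]
    (cx,cy),(w,h),a=cv2.minAreaRect(Q.astype(np.float32)); 
    u,s,v=np.linalg.svd(Q-Q.mean(0)); print('key rect',cx,cy,w,h,a,'mean',Q.mean(0),'axis az',np.arctan2(v[0,1],v[0,0]))
E
python3 - <<'E'
from h import *
z=dict(np.load("/tmp/w1.npz")); redkey(z,72.5)
plan((518,20,150),1.736,18)
E
```

```text
red [254 149  17  33 310] top px 243 zmed 71.86724302411811
key rect 480.240478515625 -291.0334777832031 33.05818557739258 9.314679145812988 79.11991882324219 mean [ 480.24332845 -290.84593546] axis az -1.7481290291295783
18 rows [0.876 0.261 0.195] [0.    0.    0.003] tcp [ 478.4 -306.8  220.2] yaw 1.7418 t 2.7
```

Key: (480.2,-291.0), long axis at 1.387 rad, size 33 x 9 at height 72, as it should be.

```bash
python3 -m creep '[[[0.88,0.26,0],[0,0,0]],[[0.88,0.26,0],[0,0,0]],[[0.88,0.26,0],[0,0,0]],[[0.88,0.26,0.1],[0,0,0]],[[0.88,0.26,0.2],[0,0,0]],[[0.88,0.26,0.2],[0,0,0]],[[0.88,0.26,0.2],[0,0,0]],[[0.88,0.26,0.2],[0,0,0]]]'
python3 -m creep '[[[0.88,0.26,0.2],[0,0,0]],[[0.88,0.26,0.2],[0,0,0]],[[0.88,0.26,0.2],[0,0,0]],[[0.88,0.26,0.2],[0,0,0]],[[0.88,0.26,0.3],[0,0,0]],[[0.88,0.26,0.3],[0,0,0]],[[0.88,0.26,0.3],[0,0,0]],[[0.88,0.26,0.3],[0,0,0]]]'
python3 -m creep '[[[0.8,0.2,0.3],[0,0,0]],[[0.3,0.1,0.3],[0,0,0]],[[0,0,0],[0,0,0]]]'
python3 - <<'E'
from h import *
im,d,c=grab("wrist"); plan((518,20,150),1.736,1); np.savez("/tmp/w2.npz",im=im,d=d,**{k:c[k] for k in c}); cv2.imwrite("pics/w2.png",im)
E
```

```text
clock: 3.5
eef_pos: [495.7, -162.7, 201.7]
tcp_rot: [0.646, 0.764, -0.0, 0.0]
ft_force: [-0.8, -0.1, 0.7]
grip_width: 0.2
grasp_force: 0.0
clock: 4.3
eef_pos: [513.5, -16.8, 161.6]
tcp_rot: [0.646, 0.764, -0.0, 0.0]
ft_force: [1.1, 0.5, 0.0]
grip_width: 0.8
grasp_force: 0.0
clock: 4.6
eef_pos: [515.0, 6.5, 149.2]
tcp_rot: [0.645, 0.764, -0.0, -0.0]
ft_force: [-0.4, -0.1, -0.4]
grip_width: 0.7
grasp_force: 0.0
1 rows [ 0.687  0.267 -0.026] [-0.007  0.005  0.026] tcp [515.    5.6 149.5] yaw 1.7391 t 4.65
```

View pics/w2.png

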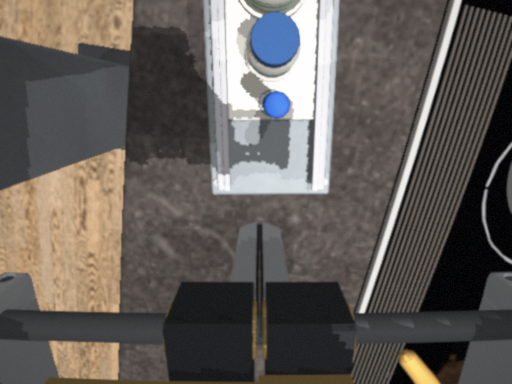

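The wrist view looks along the safe: the blue post's top is at (277,104), the base's end corners at (213,192) and (329,192), and the jar's blue lid beyond at (274,38).

```bash
python3 - <<'E'
from h import *
z=dict(np.load("/tmp/w2.npz"))
hsv=cv2.cvtColor(z['im'],cv2.COLOR_BGR2HSV).astype(int);H,S,V=[hsv[...,i] for i in range(3)]
m=((abs(H-112)<14)&(S>120)&(V>120)).astype(np.uint8); m[:85]=0;m[130:]=0;m[:,:255]=0;m[:,300:]=0
ys,xs=np.nonzero(m); P=bydepth(z,np.c_[xs,ys],z['d'][ys,xs]); ok=P[:,2]>118
Q=onplane(z,np.c_[xs,ys][ok],125); print('post',Q.mean(0),np.ptp(Q,axis=0),P[:,2].max())
c=onplane(z,[(213,192),(329,192),(207,60),(338,60)],10); print(c.round(1)); 
for v in (c[2]-c[0],c[3]-c[1],c[1]-c[0]): print(np.arctan2(v[1],v[0]),np.hypot(*v[:2]))
E
```

```text
post [512.3043078   88.94909949 125.        ] [1.64121171e+01 1.59837767e+01 5.68434189e-14] 328.18778489564835
[[467.3 -14.9  10. ]
 [593.2   6.7  10. ]
 [444.1 118.4  10. ]
 [570.7 140.3  10. ]]
1.7433224146387312 135.30111022672375
1.7374300018471251 135.492164377973
0.17013586127168207 127.66100522537523
```

```bash
python3 -m creep '[[[0.5,0.3,0.6],[0,0,0]],[[0.5,0.27,0.6],[0,0,0]],[[0.5,0,0.6],[0,0,0]],[[0.5,0,0.6],[0,0,0]],[[0,0,0.6],[0,0,0]],[[0,0,0],[0,0,0]]]'
python3 -m creep '[[[0.5,0,0],[0,0,0]],[[0.5,0,0],[0,0,0]],[[0.5,0,0],[0,0,0]],[[0.5,0,0],[0,0,0]],[[0.5,0,0],[0,0,0]],[[0.5,0,0],[0,0,0]],[[0,0,0],[0,0,0]]]'
python3 - <<'E'
from h import *
s=manip.read_state();e=s['eef_pos'];d=e[:2]-np.array([512.3,88.9]);print('along past post start',d@[-0.169,.9856]+17,'lat',d@[.9856,.169],s['ft_force'])
E
```

```text
clock: 5.25
eef_pos: [518.0, 47.8, 87.9]
tcp_rot: [0.645, 0.765, -0.002, -0.001]
ft_force: [0.2, 0.2, -0.1]
grip_width: 0.7
grasp_force: 0.0
clock: 5.95
eef_pos: [509.3, 109.5, 90.1]
tcp_rot: [0.644, 0.765, 0.001, -0.0]
ft_force: [0.3, 1.4, 0.4]
grip_width: 0.9
grasp_force: 0.0
along past post start 37.83021474247061 lat 0.5331184403934432 [0.3320653  1.38001138 0.42853767]
```

```bash
python3 -m creep '[[[0.3,0,0],[0,0,0]],[[0.3,0,0],[0,0,0]],[[0.3,0,0],[0,0,0]]]'
python3 -m creep '[[[0.25,0,0],[0,0,0]],[[0.25,0,0],[0,0,0]]]'
python3 -m creep '[[[0.2,0,0],[0,0,0]],[[0.1,0,0],[0,0,0]]]'
python3 - <<'E'
from h import *
im,d,c=grab("wrist"); np.savez("/tmp/w3.npz",im=im,d=d,**{k:c[k] for k in c}); cv2.imwrite("pics/w3.png",im)
s=manip.read_state();print(s['eef_pos'],s['ft_force'])
E
```

```text
clock: 6.25
eef_pos: [506.4, 124.6, 89.9]
tcp_rot: [0.645, 0.764, -0.0, 0.0]
ft_force: [0.2, -1.4, 0.7]
grip_width: 0.3
grasp_force: 0.7
clock: 6.45
eef_pos: [504.6, 134.8, 89.8]
tcp_rot: [0.645, 0.764, -0.0, -0.0]
ft_force: [-0.3, -1.6, -0.4]
grip_width: 0.5
grasp_force: 0.7
clock: 6.65
eef_pos: [503.9, 138.8, 89.9]
tcp_rot: [0.645, 0.764, -0.001, 0.001]
ft_force: [0.9, -7.6, 3.4]
grip_width: 0.7
grasp_force: 3.8
[503.93125863 138.717531    89.87158372] [-0.20408686 -4.44992566  1.48356537]
```

View pics/w3.png

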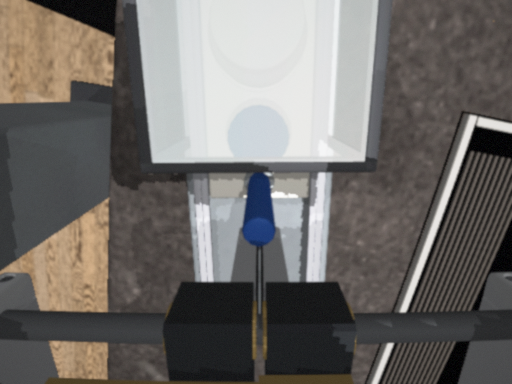

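The view shows the post's top at (259,232), right behind the hood frame's edge at row 172. The rising force says the detent is reached. Push on in small steps.

```bash
python3 - <<'E'
from h import *
z=dict(np.load("/tmp/w3.npz")); a=onplane(z,[(259,172)],114)[0]; p=onplane(z,[(259,232)],125)[0]; print(a,p,np.hypot(*(a-p)[:2]))
E
python3 -m creep '[[[0.1,0,0],[0,0,0]],[[0.1,0,0],[0,0,0]]]'
python3 -m creep '[[[0.1,0,0],[0,0,0]],[[0.1,0,0],[0,0,0]]]'
python3 -m creep '[[[0.1,0,0],[0,0,0]],[[0.1,0,0],[0,0,0]]]'
```

```text
[495.91874201 186.52914863 114.        ] [500.83843857 157.71093192 125.        ] 29.23513346289733
clock: 6.9
eef_pos: [503.8, 138.9, 89.9]
tcp_rot: [0.646, 0.763, -0.003, 0.002]
ft_force: [2.7, -14.2, 3.9]
grip_width: 0.7
grasp_force: 7.3
clock: 7.1
eef_pos: [503.7, 139.0, 89.9]
tcp_rot: [0.647, 0.762, -0.005, 0.004]
ft_force: [4.8, -21.0, 5.5]
grip_width: 0.2
grasp_force: 10.8
clock: 7.3
eef_pos: [503.7, 139.0, 90.0]
tcp_rot: [0.648, 0.761, -0.006, 0.005]
ft_force: [5.4, -29.1, 6.8]
grip_width: 0.2
grasp_force: 14.4
```

Hard stop: the post is 29 mm from the hood, which means 4 mm past home at the end stop. Back off and check that it settles home.

```bash
python3 -m creep '[[[-0.8,0,0],[0,0,0]],[[-1,0,0],[0,0,0]],[[-1,0,0],[0,0,0]],[[-0.5,0,-0.5],[0,0,0]],[[0,0,-0.8],[0,0,0]],[[0,0,-0.8],[0,0,0]],[[0,0,0],[0,0,0]]]' 0.45
python3 - <<'E'
from h import *
z=dict(zip(("im","d","c"),grab("wrist"))); z.update(z['c'])
hsv=cv2.cvtColor(z['im'],cv2.COLOR_BGR2HSV).astype(int);H,S,V=[hsv[...,i] for i in range(3)]
m=(abs(H-112)<14)&(S>120)&(V>60)
ys,xs=np.nonzero(m); P=bydepth(z,np.c_[xs,ys],z['d'][ys,xs]); ok=(P[:,2]>119)&(P[:,2]<131)
print(ok.sum(),onplane(z,np.c_[xs,ys][ok],125).mean(0)); cv2.imwrite("pics/w4.png",z['im'])
plan((480.2,-291,130),1.387,24)
E
```

```text
clock: 8.0
eef_pos: [514.7, 88.5, 134.2]
tcp_rot: [0.645, 0.764, 0.002, 0.001]
ft_force: [0.4, 0.2, 0.3]
grip_width: 42.2
grasp_force: 0.0
621 [500.58692066 157.50297762 125.        ]
24 rows [-0.794 -0.071  0.006] [ 0.001 -0.     0.123] tcp [513.9  88.2 133.1] yaw 1.74 t 8.05
```

Carrier is in. On to the key.

```bash
python3 -m creep '[[[-0.8,-0.07,0],[0,0,0.12]],[[-0.8,-0.07,0],[0,0,0.12]],[[-0.8,-0.07,0],[0,0,0.12]],[[-0.8,-0.07,0],[0,0,0.12]],[[-0.8,-0.07,0],[0,0,0.12]],[[-0.8,-0.07,0],[0,0,0.12]],[[-0.8,-0.07,0],[0,0,0.12]],[[-0.8,-0.07,0],[0,0,0.12]]]'
python3 -m creep '[[[-0.8,-0.07,0],[0,0,0.12]],[[-0.8,-0.07,0],[0,0,0.12]],[[-0.8,-0.07,0],[0,0,0.12]],[[-0.8,-0.07,0],[0,0,0.12]],[[-0.8,-0.07,0],[0,0,0.12]],[[-0.8,-0.07,0],[0,0,0.12]],[[-0.8,-0.07,0],[0,0,0.12]],[[-0.8,-0.07,0],[0,0,0.12]]]'
python3 -m creep '[[[-0.8,-0.07,0],[0,0,0.12]],[[-0.8,-0.07,0],[0,0,0.12]],[[-0.8,-0.07,0],[0,0,0.12]],[[-0.8,-0.07,0],[0,0,0.12]],[[-0.8,-0.07,0],[0,0,0.12]],[[-0.8,-0.07,0],[0,0,0.12]],[[-0.8,-0.07,0],[0,0,0.12]],[[-0.6,-0.07,0],[0,0,0.12]]]'
python3 -m creep '[[[0,0,0],[0,0,0]]]'
python3 - <<'E'
from h import *
im,d,c=grab("wrist"); z=dict(im=im,d=d,**c); redkey(z,72.5)
cv2.imwrite("pics/w5.png",im); plan((480.2,-291,130),1.387,4)
E
```

```text
clock: 8.85
eef_pos: [516.9, -42.6, 131.9]
tcp_rot: [0.688, 0.725, 0.0, 0.0]
ft_force: [0.1, -0.4, -0.3]
grip_width: 42.2
grasp_force: 0.0
clock: 9.65
eef_pos: [506.0, -170.5, 131.9]
tcp_rot: [0.729, 0.685, 0.0, 0.0]
ft_force: [-0.3, 0.8, 0.2]
grip_width: 42.4
grasp_force: 0.0
clock: 10.45
eef_pos: [480.8, -292.8, 131.8]
tcp_rot: [0.767, 0.641, -0.0, 0.0]
ft_force: [0.1, -0.1, 0.9]
grip_width: 42.0
grasp_force: 0.0
clock: 10.55
eef_pos: [480.4, -293.5, 131.8]
tcp_rot: [0.768, 0.64, -0.0, 0.0]
ft_force: [-0.3, -1.4, 0.0]
grip_width: 42.2
grasp_force: 0.0
red [253 176  12  45 491] top px 394 zmed 71.91097095501704
key rect 480.8384704589844 -290.4435729980469 32.50898742675781 8.335264205932617 79.40691375732422 mean [ 480.76689063 -290.0360835 ] axis az -1.7690691986337201
4 rows [ 0.008 -0.011  0.022] [-0.    -0.     0.011] tcp [ 480.9 -291.8  131.8] yaw 1.3922 t 10.6
```

View pics/w5.png

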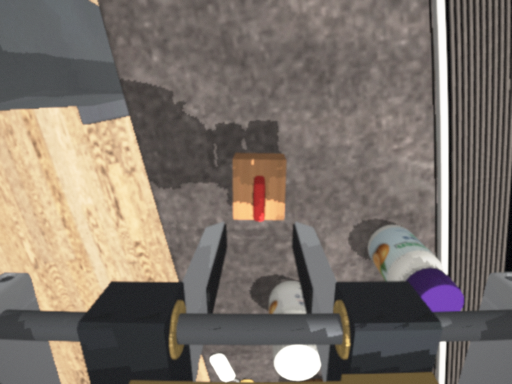

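The key (259,200) lies between and in line with the open fingers (tips about 210 and 310 px). Descend with the TCP to 46.5 mm and grip.

```bash
python3 -m creep '[[[0.05,0,0.7],[0,0,0]],[[0,0,0.7],[0,0,0]],[[0,0,0.7],[0,0,0]],[[0,0,0.7],[0,0,0]],[[0,0,0.7],[0,0,0]],[[0,0,0.6],[0,0,0]],[[0,0,0.17],[0,0,0]],[[0,0,0],[0,0,0]]]'
python3 -m creep '[[[0,0,0],[0,0,0]],[[0,0,0],[0,0,0]],[[0,0,0],[0,0,0]],[[0,0,0],[0,0,0]],[[0,0,0],[0,0,0]]]' 0 45
```

```text
clock: 11.4
eef_pos: [481.2, -289.7, 45.8]
tcp_rot: [0.767, 0.642, -0.0, -0.001]
ft_force: [-0.2, 0.6, -0.2]
grip_width: 42.7
grasp_force: 0.0
clock: 11.9
eef_pos: [481.4, -290.2, 46.7]
tcp_rot: [0.767, 0.642, -0.0, 0.0]
ft_force: [-0.5, -0.3, 1.6]
grip_width: 9.5
grasp_force: 45.0
```

```bash
python3 -m creep '[[[0,0,-0.4],[0,0,0]],[[0,0,-0.8],[0,0,0]],[[0,0,-1],[0,0,0]],[[0,0,-1],[0,0,0]],[[0,0,-1],[0,0,0]],[[0,0,-1],[0,0,0]],[[0,0,-1],[0,0,0]],[[0,0,-1],[0,0,0]]]'
python3 - <<'E'
from h import *
plan((478,275,190),1.741,31); print(manip.read_state()['grip_width'])
E
```

```text
clock: 12.7
eef_pos: [481.4, -290.0, 191.9]
tcp_rot: [0.767, 0.642, 0.0, 0.0]
ft_force: [0.5, 0.1, 0.0]
grip_width: 9.8
grasp_force: 45.0
31 rows [ 0.916 -0.014  0.003] [ 0.     0.    -0.093] tcp [ 481.4 -290.   191.9] yaw 1.394 t 12.7
9.842446505588093
```

```bash
python3 -m creep '[[[0.9,-0.01,0],[0,0,-0.09]],[[0.9,-0.01,0],[0,0,-0.09]],[[0.9,-0.01,0],[0,0,-0.09]],[[0.9,-0.01,0],[0,0,-0.09]],[[0.9,-0.01,0],[0,0,-0.09]],[[0.9,-0.01,0],[0,0,-0.09]],[[0.9,-0.01,0],[0,0,-0.09]],[[0.9,-0.01,0],[0,0,-0.09]]]'
python3 -m creep '[[[0.9,-0.01,0],[0,0,-0.09]],[[0.9,-0.01,0],[0,0,-0.09]],[[0.9,-0.01,0],[0,0,-0.09]],[[0.9,-0.01,0],[0,0,-0.09]],[[0.9,-0.01,0],[0,0,-0.09]],[[0.9,-0.01,0],[0,0,-0.09]],[[0.9,-0.01,0],[0,0,-0.09]],[[0.9,-0.01,0],[0,0,-0.09]]]'
python3 -m creep '[[[0.9,-0.01,0],[0,0,-0.09]],[[0.9,-0.01,0],[0,0,-0.09]],[[0.9,-0.01,0],[0,0,-0.09]],[[0.9,-0.01,0],[0,0,-0.09]],[[0.9,-0.01,0],[0,0,-0.09]],[[0.9,-0.01,0],[0,0,-0.09]],[[0.9,-0.01,0],[0,0,-0.09]],[[0.9,-0.01,0],[0,0,-0.09]]]'
python3 -m creep '[[[0.9,-0.01,0],[0,0,-0.09]],[[0.9,-0.01,0],[0,0,-0.09]],[[0.9,-0.01,0],[0,0,-0.09]],[[0.9,-0.01,0],[0,0,-0.12]],[[0.9,-0.01,0],[0,0,-0.12]],[[0.9,-0.01,0],[0,0,-0.12]],[[0.7,-0.01,0],[0,0,-0.12]],[[0,0,0],[0,0,0]]]'
python3 - <<'E'
from h import *
plan((478,275,190),1.741,2); im,d,c=grab("wrist"); np.savez("/tmp/w6.npz",im=im,d=d,**c); cv2.imwrite("pics/w6.png",im)
E
```

```text
clock: 13.5
eef_pos: [500.0, -145.7, 190.4]
tcp_rot: [0.738, 0.675, -0.0, -0.0]
ft_force: [-0.1, 0.3, -0.6]
grip_width: 9.2
grasp_force: 45.0
clock: 14.3
eef_pos: [505.7, -1.9, 190.5]
tcp_rot: [0.708, 0.706, 0.0, 0.0]
ft_force: [-0.8, -0.8, -0.4]
grip_width: 9.8
grasp_force: 45.0
clock: 15.1
eef_pos: [498.9, 141.8, 190.4]
tcp_rot: [0.677, 0.736, -0.0, 0.0]
ft_force: [0.4, 0.3, -1.3]
grip_width: 9.6
grasp_force: 45.0
clock: 15.9
eef_pos: [482.8, 264.2, 190.5]
tcp_rot: [0.642, 0.767, 0.001, -0.001]
ft_force: [-0.1, 0.7, -0.3]
grip_width: 9.6
grasp_force: 45.0
2 rows [ 0.287 -0.07   0.013] [ 0.    -0.006  0.026] tcp [482.8 264.2 190.5] yaw 1.7472 t 15.9
```

View pics/w6.png

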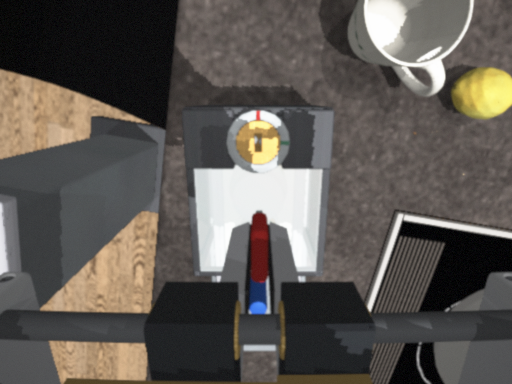

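The wrist view shows the brass plug at (259,143) with its dark slot, vertical in the picture, and the red head in the fingers at (260,240). The mug (410,30) is well clear.

```bash
cat > lk.py <<'E'
from h import *
def lock(z,tcp,yaw):
    im=z['im']; hsv=cv2.cvtColor(im,cv2.COLOR_BGR2HSV).astype(int);H,S,V=[hsv[...,i] for i in range(3)]
    m=((abs(H-23)<12)&(S>90)&(V>90)).astype(np.uint8)
    n,l,st,ce=cv2.connectedComponentsWithStats(m)
    P=[i for i in range(1,n) if 300<st[i,4]<6000 and st[i,2]<90 and abs(np.nanmedian(bydepth(z,[ce[i]],[z['d'][int(ce[i][1]),int(ce[i][0])] or 1])[0,2])-115)<35]
    for i in P:
        c=cv2.convexHull(np.argwhere(l==i)[:,::-1].astype(np.int32)); Q=onplane(z,c.reshape(-1,2),125)
        (x,y),(a,b),ang=cv2.fitEllipse(Q[:,:2].astype(np.float32)); print('plug',st[i],x,y,a,b)
        mask=np.zeros(l.shape,np.uint8); cv2.fillConvexPoly(mask,c,1); mask=cv2.erode(mask,np.ones((5,5)))
        ys,xs=np.nonzero((V<70)&(mask>0)); 
        if len(xs)>10:
            D=onplane(z,np.c_[xs,ys],125)[:,:2]; u,s,v=np.linalg.svd(D-D.mean(0)); print('slot',len(xs),D.mean(0),np.ptp(D,axis=0),'rect',cv2.minAreaRect(D.astype(np.float32)),'az',np.arctan2(v[0,1],v[0,0]))
        d=np.array([x,y])-tcp[:2]; print('offset tool x',d@[np.cos(yaw),np.sin(yaw)],'tool y',d@[np.sin(yaw),-np.cos(yaw)])
E
python3 - <<'E'
from lk import *
z=dict(np.load("/tmp/w6.npz")); lock(z,np.array([482.8,264.2]),1.747); redkey(z,216)
cv2.imwrite("pics/c6.png",cv2.resize(z['im'][100:320,180:340],None,fx=3.6,fy=2.7,interpolation=cv2.INTER_CUBIC))
E
```

```text
plug [ 236  120   44   44 1402] 472.84393310546875 315.0744323730469 34.61923599243164 35.3602409362793
offset tool x 51.83193752383022 tool y -0.8839625636095858
red [ 250  214   19   68 1078] top px 877 zmed 215.45553921220662
key rect 483.0246887207031 264.6397399902344 9.467607498168945 34.28134536743164 9.674870491027832 mean [482.78883762 264.98028054] axis az -1.4028972886813411
```

View pics/c6.png

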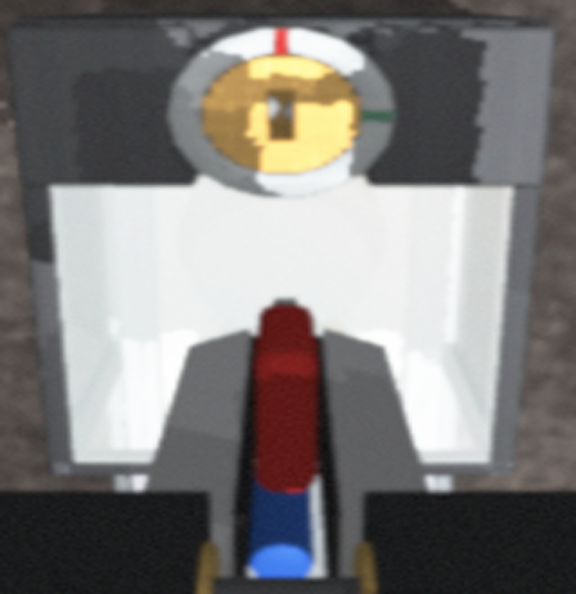

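Key sits straight in the grip (axis 1.740, centred). Move over the lock and look once more.

```bash
python3 -m creep '[[[0.8,-0.05,0],[0,0,0.01]],[[0.8,0,0],[0,0,0.01]],[[0.7,0,0],[0,0,0.02]],[[0.28,0,0],[0,0,0]],[[0,0,0],[0,0,0]],[[0,0,0],[0,0,0]]]'
python3 - <<'E'
from lk import *
s=manip.read_state(); M=Ro.from_quat(s['tcp_rot']).as_matrix(); yaw=np.arctan2(M[1,0],M[0,0]); print(s['eef_pos'],yaw,s['ft_force'])
im,d,c=grab("wrist"); z=dict(im=im,d=d,**c); lock(z,s['eef_pos'],yaw); redkey(z,s['eef_pos'][2]+25.8)
cv2.imwrite("pics/c7.png",cv2.resize(im[110:310,160:360],None,fx=3,fy=3,interpolation=cv2.INTER_CUBIC))
E
```

```text
clock: 16.55
eef_pos: [474.1, 311.6, 190.3]
tcp_rot: [0.645, 0.764, -0.0, 0.0]
ft_force: [0.2, -0.4, -1.1]
grip_width: 9.6
grasp_force: 45.0
[474.11291013 311.58759155 190.3060316 ] 1.738264963395884 [ 0.19014076 -0.43633907 -1.10906116]
plug [238 179  41  38 923] 472.6701965332031 315.41375732421875 34.67144775390625 34.93212890625
offset tool x 4.013118730696806 tool y -0.7847580002373252
red [ 250  214   19   67 1059] top px 859 zmed 215.2266178239468
key rect 474.0907897949219 312.607177734375 10.00837230682373 33.55634307861328 9.619399070739746 mean [474.05205473 313.15800201] axis az -1.4084877994766796
```

View pics/c7.png

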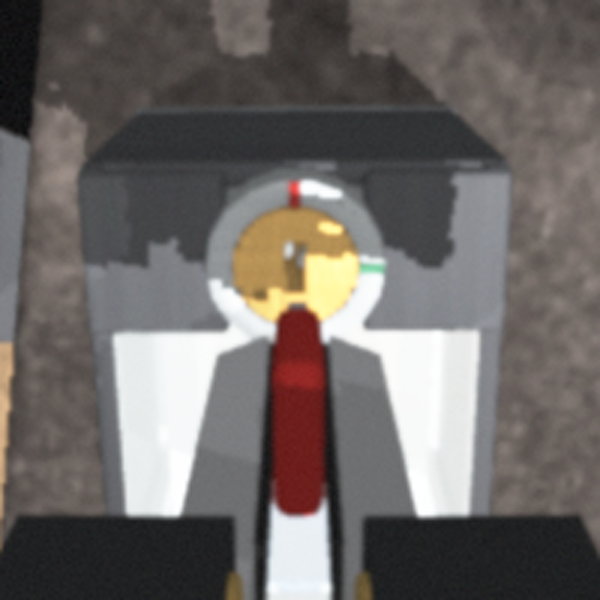

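The view shows the slot at about (294,265) in the crop, between the red (top) mark and the key head at x≈298, so I need about 3.2 mm forward and 0.8 mm to the left. Correct, descend and start the insertion.

```bash
python3 -m creep '[[[0.16,-0.04,0.3],[0,0,0]],[[0,0,0.4],[0,0,0]],[[0,0,0.4],[0,0,0]],[[0,0,0.2],[0,0,0]],[[0,0,0],[0,0,0]]]'
python3 -m creep '[[[0,0,0.15],[0,0,0]],[[0,0,0.15],[0,0,0]],[[0,0,0],[0,0,0]]]'
python3 -m creep '[[[0,0,0.15],[0,0,0]],[[0,0,0.15],[0,0,0]]]'
```

```text
clock: 17.1
eef_pos: [472.3, 314.5, 163.5]
tcp_rot: [0.645, 0.764, -0.001, -0.0]
ft_force: [0.1, -1.0, -0.4]
grip_width: 9.7
grasp_force: 45.0
clock: 17.4
eef_pos: [472.6, 315.0, 158.2]
tcp_rot: [0.645, 0.764, -0.0, -0.0]
ft_force: [0.7, 0.0, 0.1]
grip_width: 9.6
grasp_force: 45.0
clock: 17.6
eef_pos: [473.0, 315.8, 153.0]
tcp_rot: [0.645, 0.764, 0.001, -0.0]
ft_force: [-2.4, -0.2, 9.9]
grip_width: 9.7
grasp_force: 45.0
```

In the slot and at the first pin. Continue with small yaw wiggles.

```bash
python3 -m creep '[[[0,0,0.1],[0,0,0.29]],[[0,0,0.1],[0,0,-0.58]],[[0,0,0.1],[0,0,0.58]],[[0,0,0.05],[0,0,-0.29]]]'
python3 -m creep '[[[0,0,0.1],[0,0,0.29]],[[0,0,0.1],[0,0,-0.58]],[[0,0,0.1],[0,0,0.58]],[[0,0,0.05],[0,0,-0.29]]]'
```

```text
clock: 18.0
eef_pos: [471.9, 315.6, 145.7]
tcp_rot: [0.645, 0.764, -0.0, -0.0]
ft_force: [-2.5, -0.3, 5.1]
grip_width: 9.7
grasp_force: 45.0
clock: 18.4
eef_pos: [472.9, 315.7, 139.0]
tcp_rot: [0.645, 0.764, 0.001, 0.0]
ft_force: [-2.6, 0.5, 8.2]
grip_width: 9.5
grasp_force: 45.0
```

```bash
python3 -m creep '[[[0,0,0.1],[0,0,0.29]],[[0,0,0.1],[0,0,-0.58]],[[0,0,0.1],[0,0,0.58]],[[0,0,0.05],[0,0,-0.29]]]'
python3 -m creep '[[[0,0,0.1],[0,0,0.2]],[[0,0,0.1],[0,0,-0.2]]]'
python3 -m creep '[[[0,0,0.1],[0,0,0]]]'
```

```text
clock: 18.8
eef_pos: [472.8, 315.7, 131.7]
tcp_rot: [0.645, 0.764, 0.001, -0.0]
ft_force: [-1.9, 1.6, 6.1]
grip_width: 10.1
grasp_force: 45.0
clock: 19.0
eef_pos: [473.0, 315.8, 130.2]
tcp_rot: [0.644, 0.765, 0.001, 0.0]
ft_force: [-8.7, -3.7, 34.5]
grip_width: 9.6
grasp_force: 45.0
clock: 19.1
eef_pos: [473.0, 315.9, 129.9]
tcp_rot: [0.644, 0.765, 0.001, 0.001]
ft_force: [-12.6, -5.7, 50.8]
grip_width: 9.7
grasp_force: 45.0
```

Head on the plug (hard stop). Ease the push, dwell, then check.

```bash
python3 -m creep '[[[0,0,-0.15],[0,0,0]],[[0,0,0],[0,0,0]],[[0,0,0],[0,0,0]],[[0,0,0],[0,0,0]],[[0,0,0],[0,0,0]]]' 0 60
python3 - <<'E'
from lk import *
s=manip.read_state(); print(s['eef_pos'],s['ft_force'],s['torque'])
im,d,c=grab("wrist"); z=dict(im=im,d=d,**c); redkey(z,157)
E
```

```text
clock: 19.6
eef_pos: [472.8, 316.0, 130.5]
tcp_rot: [0.644, 0.765, 0.001, 0.0]
ft_force: [-4.7, -0.8, 16.8]
grip_width: 9.4
grasp_force: 60.0
[472.76717107 316.03539885 130.49215791] [-4.72035381 -0.80954927 16.78524105] [-0.2161489   1.3099791  -0.00912801]
red [ 250  214   19   67 1083] top px 848 zmed 155.51316701672067
key rect 472.66021728515625 317.0583801269531 10.044971466064453 32.78758239746094 9.265958786010742 mean [472.58256987 317.56744135] axis az -1.4184627745735239
```

The head's top is at 156.4 mm (bias corrected) against the 157 expected, so the key is seated. Turn clockwise, +z of the tool.

```bash
python3 -m creep '[[[0,0,0],[0,0,0.8]],[[0,0,0],[0,0,0.8]],[[0,0,0],[0,0,0.8]],[[0,0,0],[0,0,0.8]],[[0,0,0],[0,0,0]]]'
python3 -m creep '[[[0,0,0],[0,0,0.8]],[[0,0,0],[0,0,0.8]],[[0,0,0],[0,0,0.8]],[[0,0,0],[0,0,0.8]],[[0,0,0],[0,0,0]]]'
python3 - <<'E'
from h import *
s=manip.read_state(); M=Ro.from_quat(s['tcp_rot']).as_matrix(); print('turned',1.741-np.arctan2(M[1,0],M[0,0]),s['ft_force'],s['torque'],s['joints'][6])
E
```

```text
clock: 20.15
eef_pos: [473.4, 315.9, 130.6]
tcp_rot: [0.779, 0.627, 0.001, 0.0]
ft_force: [-3.8, -0.4, 12.6]
grip_width: 9.4
grasp_force: 60.0
clock: 20.65
eef_pos: [474.0, 315.6, 130.5]
tcp_rot: [0.884, 0.467, 0.002, 0.0]
ft_force: [-3.3, -0.8, 16.4]
grip_width: 9.9
grasp_force: 60.0
turned 0.7700042702236312 [-3.34776687 -0.82992254 16.36582295] [-0.34469982  0.77398453  0.06826034] -1.341414761148663
```

```bash
python3 -m creep '[[[0,0,0],[0,0,0.9]],[[0,0,0],[0,0,0.9]],[[0,0,0],[0,0,0.9]],[[0,0,0],[0,0,0.9]],[[0,0,0],[0,0,0]]]'
python3 -m creep '[[[0,0,0],[0,0,0.9]],[[0,0,0],[0,0,0.9]],[[0,0,0],[0,0,0.9]],[[0,0,0],[0,0,0.7]],[[0,0,0],[0,0,0]],[[0,0,0],[0,0,0]],[[0,0,0],[0,0,0]],[[0,0,0],[0,0,0]]]'
python3 -m creep '[[[0,0,0],[0,0,0]],[[0,0,0],[0,0,0]],[[0,0,0],[0,0,0]],[[0,0,0],[0,0,0]]]'
python3 - <<'E'
from lk import *
s=manip.read_state(); M=Ro.from_quat(s['tcp_rot']).as_matrix(); print('turned',1.741-np.arctan2(M[1,0],M[0,0]),s['ft_force'],s['torque'],s['joints'][6])
im,d,c=grab("wrist"); z=dict(im=im,d=d,**c); redkey(z,157); cv2.imwrite("pics/w8.png",im)
E
```

```text
clock: 21.15
eef_pos: [474.4, 315.1, 130.5]
tcp_rot: [0.964, 0.266, 0.002, 0.0]
ft_force: [-1.8, -0.9, 17.9]
grip_width: 9.0
grasp_force: 60.0
clock: 21.95
eef_pos: [474.8, 314.5, 130.8]
tcp_rot: [0.998, 0.066, 0.002, -0.0]
ft_force: [-2.4, -1.5, 16.8]
grip_width: 9.7
grasp_force: 60.0
clock: 22.35
eef_pos: [474.8, 314.5, 130.7]
tcp_rot: [0.998, 0.066, 0.002, -0.0]
ft_force: [-2.2, -2.7, 18.3]
grip_width: 9.3
grasp_force: 60.0
turned 1.6084474996349651 [-2.18018317 -2.69999144 18.29688372] [-0.68621701  0.49055506  0.08307877] -1.9766113378128356
red [ 251  214   17   68 1105] top px 872 zmed 155.7784847391111
key rect 478.0021057128906 315.6106262207031 39.926971435546875 9.19076156616211 8.079161643981934 mean [475.05321821 315.04784547] axis az -3.005474522662953
```

View pics/w8.png

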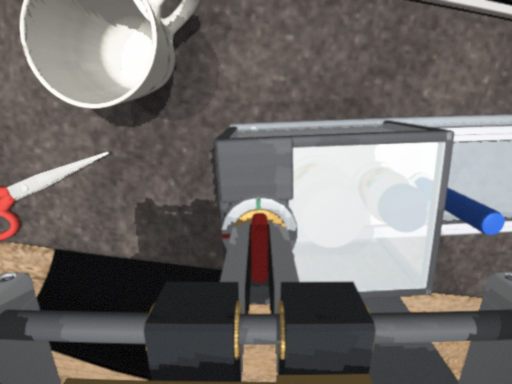

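The view shows the key (258,245) turned to the green mark, the post (490,222) close behind the hood, and the mug untouched. The reaction torque of 0.083 N m matches the spring, so I hand in.

```bash
python3 -c "
from plant import manip
print(manip.finish_job())"
```

```text
the job is handed in; nothing more can be done
None
```

I handed the job in at about 22 s; no verdict came back. The carrier was pushed to its end stop and let go, the key is seated on the plug and turned about 1.61 rad clockwise, and the gripper still holds it at 60 N. No bystander was touched as far as the camera views show.

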